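# Hang the pastry board on the snap hook

## Task

Slide the white board with the wire loop up out of the leaning rack and hang it on the snap hook: push its loop down past the sprung gate until it sits inside the hook with the gate shut again, and let go so that it hangs still. Do not force it, and leave the other boards and the kitchen things where they are.

Things in the scene. Friction and masses are not known exactly. Their poses are not given: they have to be found in the camera images.
- board_center (a point): Centre of the loop board: white plastic pastry board, 180 wide (its y) x 115 tall (its z, towards the loop) x 9 mm thick (its x), about 0.18 kg, the only board with a steel wire loop on its top edge. It stands in any one of the rack's three slots, leaning like them.
- loop_under (a point): Middle of the underside of the loop's top bar, 103.5 mm from board_center along the board's z, same axes. The loop stands up from the middle of the board's top edge, in its plane, of 6 mm round wire: inside 40 mm wide and 46 mm high (from the board's edge to this point), with a straight top bar 26 mm long.
- rack: Fixed oak base 270 (x) x 170 (y) x 30 mm, origin under its centre, z up; three slots across it at x = -70, 0, 70 mm. They lean 30 degrees from vertical, tops towards -x (the robot): boards slide out along their own leaning z. 12 mm slots between steel uprights 18 mm wide, 35 mm either side of the middle, reaching 70 mm up a board's near face and 45 mm up its far face.
- stand: Fixed steel stand of the snap hook. Origin on the table straight below the hook's seat (lowest inside point of its J, where the loop hangs); x points from the hook's free tip to the post, z up. The hook is clamped at any height: its seat is 190 to 245 mm above the table, NOT measured, so feel or look for it. Base plate 12 mm thick, 150 wide, from x = 10 to 140 mm.
- hook_axis (a point): Point on the table below the seat, same axes as the stand. The hook, 8 mm round steel in the x-z plane. Heights above the seat: underside of its straight bottom bar (hook_c2) -8 mm; upturned free tip at x = -21 mm (inner face -17, outer -25), top at +27 mm; shank at x = +21 mm (inner face +17), rising to the arm. A loop goes over the tip towards +x, then down.
- post_top (a point): Top of the 14 mm post, x = 85 mm from the seat, 330 mm above the table. The hook's flat level arm runs from the shank (x = 15 mm) to a 28 mm clamp collar on this post: arm 24 mm wide, its top face 60 mm above the seat; collar's top 68 mm above the seat. The arm is rigid: touch it from above (best at x = 45 mm) to learn the hook's height; the clamp holds 100 N.
- gate (a joint): The hook's sprung gate (rad), a 6 mm rod hinged at the shank (x = 19 mm, 46 mm above the seat), sloping down to the inside of the tip (x = -14, 22 mm above the seat). 0 is shut; it swings inwards and down to 0.85. Pushing down near the tip takes about 3 N to start and 4 to 8 N to open the 0.25 to 0.5 rad that let the loop's bar past; it springs shut by itself.
- plain_wide_center (a point): Centre of a plain white board without loop, 170 wide x 85 tall x 9 mm, in another slot; leave it there.
- plain_narrow_center (a point): Centre of a plain white board without loop, 130 wide x 85 tall x 9 mm, in another slot; leave it there.
- bowl: Glass mixing bowl, 150 mm across, 60 mm high, on the table; origin under its middle; leave alone.
- mug: White mug, 76 mm across, 85 mm high; origin under its middle; leave alone.
- spatula: Spatula with a wooden handle, lying flat; leave alone.
- pin: Wooden rolling pin, 270 mm long, 44 mm thick, lying on the table, origin under its middle; leave alone.

How it is judged:
On the way, in this order (a step that is already met when the one before it is completed fails the run):
1. the loop board is drawn up clear of the rack (z of board_center in the frame of rack above 0.165 m), for 0.1 s.
2. the loop, through the hook's mouth, presses the gate open (value of joint gate above 0.15 rad and contact force between board and stand above 0.5 N).
3. the loop is inside the hook and the gate has sprung shut (distance between loop_under and hook_c2 below 0.024 m and value of joint gate below 0.08 rad), for 0.1 s.
At the end, for the whole second after the job is handed in: The loop's top bar is inside the snap hook (middle of its underside within 24 mm of the middle of the hook's bottom bar), the gate is shut (below 0.08 rad), and the board hangs on it, upright within 0.3 rad and slower than 0.06 m/s (all of step 3 and linear speed of board below 0.06 m/s and angle between board_center's own z axis and vertical below 0.3 rad and contact force between board and stand above 0.5 N); the robot touches nothing.
It fails at once if the board is forced against the hook or stand (over 35 N) (contact force between board and stand above 35 N).
It fails at once if another board is pulled up or shifted by more than 30 mm (distance of any of plain_wide_center, plain_narrow_center from where it was at the start of the episode above 0.03 m).
It fails at once if the bowl, mug, spatula or rolling pin is shifted by more than 40 mm (distance of any of bowl, mug, spatula, pin from where it was at the start of the episode above 0.04 m).
It also fails if it takes over 61 s, if anything falls off the work surface, if the arm or the gripper's body presses on something with over 40 N, if the wrist force passes 120 N, or if a joint passes its speed limit or range.

## Robot

A 6-joint arm with a two-finger parallel gripper is mounted at the origin on the work surface. World frame = base frame: x ahead of the robot, y to its left, z up, the work surface at z = 0. Lengths are in m, angles in rad, forces in N, time in s.
With the tool pointing down it reaches from about 0.375 to 0.9 m from the base axis. Payload 3.1 kg.
Tool frame: the origin (TCP) lies midway between the tips of the shut fingers; the grasp point (between the pads) lies 19 mm behind it; x points along the fingers, z is the direction in which the jaws open and shut, and the axes are right-handed (so a half turn about x gives the same grasp; the last joint's range is limited). The gripper opens to 87 mm and grips with 3 to 60 N. Pads are 19 mm wide; open, the fingers measure 117 mm over their backs; the gripper's body (75 mm by 190 mm) begins 51 mm behind the grasp point.
Start: joints at [1.145, 0.527, 1.433, -0, 1.181, -0.178], TCP at [0.153, 0.606, 0.223] pointing down, gripper open.
Joint ranges: [-3.08, 3.08], [-0.75, 2.2], [0.22, 2.44], [-1.43, 4.57], [0, 2.65], [-2.85, 2.85]. Speed limits (rad/s): [2.79, 2.79, 3.14, 3.14, 3.14, 3.14].

## Interface

Orientations are given as a unit quaternion [x, y, z, w].
In Python, from rig import robot, optics, workorder gives the robot as it stands.
- The arm moves only by the tool arm_command, never from a script. Its argument "plan" is a list of rows, each a list of 7 numbers: the shift along the tool's x, y, z in cm, then the turn, a rotation vector about the tool's x, y, z in rad, then the finger opening in cm, from 0 to 8.7. In form: [[x, y, z, ax, ay, az, gripper], ...]. A call has 1 to 12 rows; each row shifts and turns the pose as measured when the row begins, along the tool's axes as they then stand; what a row does not reach is not made up. A row lasts 1/8 s, in which the tool goes at most 62.5 mm and 10.7 degrees, less where a joint would pass 70% of its speed; a pose out of reach is approached as far as the arm can. A call with a gripper value outside its range is refused whole. The fingers move at their own pace and stop on an object; "grip_force" is the grip in N (left out, the last holds). Time passes only in rows, so rows that do not move let the fingers close. It gives the time, the measured TCP pose, the force and the opening at its end, in the units of the state.
- robot.get_obs(): the state, without advancing time (a new reading comes with each control period).
- optics.camera(name): name is "side" or "top" or "wrist"; returns (picture, depth): 384x512x3 uint8, blue, green, red; 384x512 float32, m along the optical axis (not along the pixel's ray), 0 where there is no reading.
- optics.camera_info(name): a dict with "mtx" (3x3 intrinsics, pixels), "k1" (the pictures are not rectified: a ray, as slopes to the right and down, at radius r is drawn at 1 + k1 r^2 times it, then the intrinsics apply), "position" and "rotation" of the camera in the world; the wrist camera has in their place "tool_from_camera" (4x4, takes a point from camera to tool coordinates, whose origin is the TCP and whose axes are the tool frame's). Camera axes: x right, y down, z forward; pixel columns grow to the right and rows downward; lengths in m; the calibration is good to about 2 mm. A picture is of the moment at which its call begins: read the wrist's pose just before it. camera_info takes no time and is no camera call.
- workorder.hand_in(): hands the job in, once; it reports no verdict.
The state is a dict: "time": time; "q": joint angles; "joint_velocities": joint speeds; "joint_torque": joint torques, N m; "position": TCP position; "tool_rot": TCP orientation; "ft_force": force on the tool from outside, world axes, zero at the start; "moment": the same for the moment, N m; "grip_width": finger opening in m.
Only numpy, scipy, OpenCV 4.12 (cv2) and the standard library are available. Lean on these libraries where they do the work, as an engineer would, in place of code of your own. Each camera call takes 0.05 s, during which the arm holds its last target. There are 200 camera calls.

## Working session

There is one attempt and no reset: what is moved stays moved. The work goes in short steps, Python scripts to look and compute and a tool call to move; the robot and the scene stay as the last step left them, time stands still between calls to the robot, and variables do not carry over. Pictures are saved under pics/ and viewed, about 8 in all and at most 12, crops included, and the job is handed in when it is done.

Besides the shell and the picture viewer there is one more tool, called after "Call:" as name([rows], argument=value, ...), one row to a line, values as JSON. arm_command: Moves the arm, as the interface text tells. Its arguments: {"type":"object","properties":{"plan":{"type":"array"},"grip_force":{"type":"number"}},"required":["plan"]}

```bash
mkdir -p pics; cat > h.py <<'E'
import numpy as np, cv2
from scipy.spatial.transform import Rotation as R
from rig import robot, optics, workorder
def cam(name):
    o=robot.get_obs(); info=optics.camera_info(name); im,d=optics.camera(name)
    if name=="wrist":
        T=np.eye(4);T[:3,:3]=R.from_quat(o["tool_rot"]).as_matrix();T[:3,3]=o["position"]
        T=T@np.array(info["tool_from_camera"])
    else:
        T=np.eye(4);r=np.array(info["rotation"]);T[:3,:3]=r if r.shape==(3,3) else R.from_quat(r).as_matrix();T[:3,3]=info["position"]
    return im,d,np.array(info["mtx"]),info["k1"],T
def slopes(uv,K,k1):
    return cv2.undistortPoints(np.array(uv,float).reshape(-1,1,2),K,np.array([k1,0,0,0.])).reshape(-1,2)
def ray(uv,K,k1,T):
    s=slopes(uv,K,k1); return T[:3,3],np.c_[s,np.ones(len(s))]@T[:3,:3].T
def onplane(uv,z,K,k1,T):
    p,d=ray(uv,K,k1,T); return p+d*((z-p[2])/d[:,2])[:,None]
def cloud(d,K,k1,T):
    h,w=d.shape; u,v=np.meshgrid(np.arange(w),np.arange(h))
    p,r=ray(np.c_[u.ravel(),v.ravel()],K,k1,T)
    return (p+r*d.reshape(-1,1)).reshape(h,w,3)
def proj(P,K,k1,T):
    q=(np.atleast_2d(P)-T[:3,3])@T[:3,:3]; s=q[:,:2]/q[:,2:]
    s=s*(1+k1*(s**2).sum(1,keepdims=True)); return s@K[:2,:2].T+K[:2,2]
E
python3 - <<'E'
from h import *
np.set_printoptions(precision=4,suppress=True)
print(robot.get_obs())
for n in("side","top"):
    c=cam(n); np.savez("pics/%s0.npz"%n,im=c[0],d=c[1],K=c[2],k1=c[3],T=c[4]); cv2.imwrite(f"pics/{n}0.png",c[0]); print(n,c[2],c[3],c[4])
print(optics.camera_info("wrist"))
E
```

```text
{'time': 0.0, 'q': array([ 1.1445,  0.5285,  1.4339, -0.0001,  1.1814, -0.1785]), 'joint_velocities': array([ 0.0008,  0.0002,  0.0007,  0.0009, -0.    ,  0.0011]), 'joint_torque': array([  0.0012, -44.0037, -17.6596,   0.0634,   0.0582,  -0.0001]), 'position': array([0.153 , 0.6052, 0.2216]), 'tool_rot': array([-0.4348,  0.5586,  0.434 ,  0.5573]), 'ft_force': array([ 0.057 , -0.4674, -0.5122]), 'moment': array([-0.0108, -0.0038, -0.009 ]), 'grip_width': 0.08729765988261019}
side [[356.3209   0.     259.0963]
 [  0.     356.3209 188.7013]
 [  0.       0.       1.    ]] -0.05720109209361213 [[-0.9659 -0.184   0.1822  0.4303]
 [-0.2587  0.7204 -0.6435  0.7556]
 [-0.0128 -0.6687 -0.7434  0.9184]
 [ 0.      0.      0.      1.    ]]
top [[425.4921   0.     257.4914]
 [  0.     425.4921 196.0356]
 [  0.       0.       1.    ]] -0.05410698259546782 [[ 0.0657 -0.9777  0.1997  0.3455]
 [-0.9978 -0.0656  0.0073  0.1179]
 [ 0.0059 -0.1997 -0.9798  1.3623]
 [ 0.      0.      0.      1.    ]]
{'mtx': array([[295.2135,   0.    , 257.0645],
       [  0.    , 295.2135, 189.5729],
       [  0.    ,   0.    ,   1.    ]]), 'k1': -0.0670065629254111, 'tool_from_camera': array([[-0.0014, -0.3037,  0.9528, -0.1623],
       [-0.0009, -0.9528, -0.3037,  0.0846],
       [ 1.    , -0.0013,  0.0011, -0.0005],
       [ 0.    ,  0.    ,  0.    ,  1.    ]])}
```

View pics/side0.png

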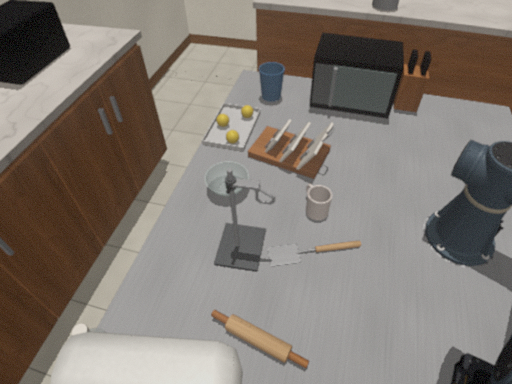

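View pics/top0.png

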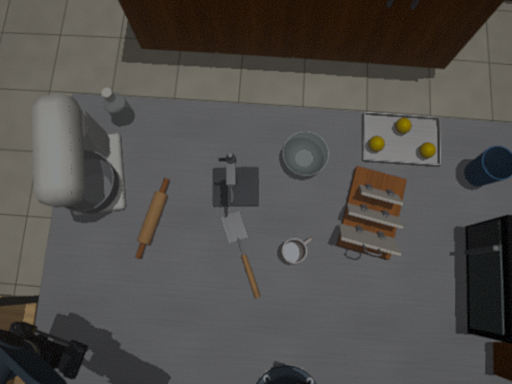

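Loop board is in the slot nearest the robot (loop at about (370,253) in top). Stand base is at (236,187) and the hook is near (231,160–210). I'll enlarge both areas.

```bash
python3 - <<'E'
import cv2,numpy as np
t=cv2.imread("pics/top0.png"); s=cv2.imread("pics/side0.png")
a=cv2.resize(t[160:265,325:415],(386,450),interpolation=cv2.INTER_CUBIC)
b=cv2.resize(t[140:245,200:290],(386,450),interpolation=cv2.INTER_CUBIC)
cv2.imwrite("pics/c1.png",cv2.convertScaleAbs(np.hstack([a,b]),alpha=1.5))
a=cv2.resize(s[115:185,240:340],(400,280),interpolation=cv2.INTER_CUBIC)
b=cv2.resize(s[160:280,205:305],(300,360),interpolation=cv2.INTER_CUBIC)
a=cv2.copyMakeBorder(a,0,80,0,0,cv2.BORDER_CONSTANT)
cv2.imwrite("pics/c2.png",np.hstack([a,b]))
E
```

```text
(no output)
```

View pics/c1.png

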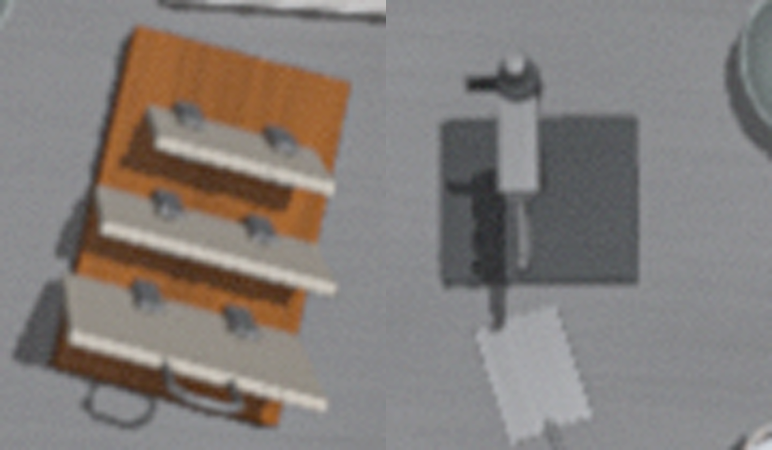

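View pics/c2.png

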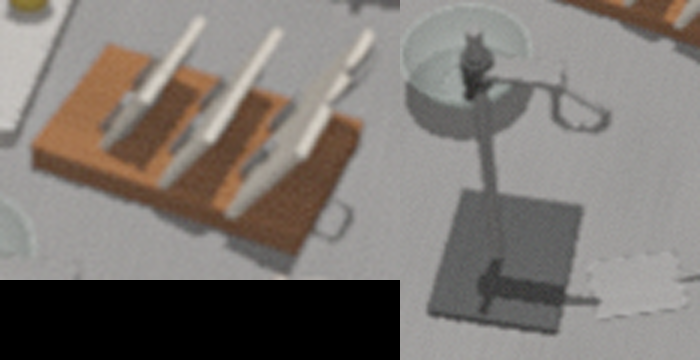

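```bash
python3 - <<'E'
from h import *
np.set_printoptions(precision=4,suppress=True)
z=np.load("pics/top0.npz"); im,d,K,k1,T=[z[k] for k in("im","d","K","k1","T")]; k1=float(k1)
C=cloud(d,K,k1,T); hsv=cv2.cvtColor(im,cv2.COLOR_BGR2HSV)
f=lambda x,y,x0,y0:(x/4.289+x0-.4,y/4.286+y0-.4)
# rack top corners
c=[f(137,28,325,160),f(350,82,325,160),f(275,425,325,160)]
print("rack corners z30",onplane(c,.03,K,k1,T))
m=(hsv[...,1]>110)&(C[...,2]>0.015)&(C[...,2]<.045); m[:160]=0;m[265:]=0;m[:,:325]=0;m[:,415:]=0
P=C[m]; print(m.sum(),"z",np.median(P[:,2])); r=cv2.minAreaRect(P[:,:2].astype(np.float32)); print(r)
# loop board: white
sub=np.zeros_like(m); sub[218:258,338:405]=1
w=sub&(hsv[...,1]<60)&(im.mean(2)>85)&(C[...,2]>.045)
Q=C[w]; print("whites",w.sum(),Q.min(0),Q.max(0))
q=Q[Q[:,2]>Q[:,2].max()-.012]; r2=cv2.minAreaRect(q[:,:2].astype(np.float32)); print("top edge",r2,q[:,2].mean(), np.median(Q[:,2]))
# top edge ends in crop
print([ (C[int(round(v)),int(round(u))]) for u,v in [f(72,337,325,160),f(322,404,325,160),f(200,372,325,160)]])
# arm of hook
c=[f(x,y,200,140) for x,y in [(500-386,110),(540-386,110),(540-386,190),(498-386,190)]]
print("armz",[C[int(v),int(u)] for u,v in [f(519-386,y,200,140) for y in(62,75,110,130,150,170,180)]])
b=[f(x,y,200,140) for x,y in [(441-386,120),(637-386,116),(638-386,284),(445-386,284)]]
print("base",onplane(b,.012,K,k1,T))
np.save("pics/armpx.npy",np.array(c))
for h in(.25,.28,.305):print(h,onplane(c,h,K,k1,T))
for n,uvs in [("bowl",(305,155)),("mug",(293,251)),("spat",(250,277))]: print(n,onplane([uvs],.03,K,k1,T))
E
```

```text
rack corners z30 [[ 0.7378 -0.1875  0.03  ]
 [ 0.7067 -0.3508  0.03  ]
 [ 0.4447 -0.2948  0.03  ]]
2132 z 0.029697146859336554
((0.5922188758850098, -0.24145899713039398), (0.16905510425567627, 0.26701000332832336), 78.09378814697266)
whites 1049 [ 0.3455 -0.3199  0.0452] [0.5722 0.1179 1.3623]
top edge ((0.3454541862010956, 0.11789162456989288), (0.0, 0.0), 0.0) 1.3623060247785266 0.10332387705528778
[array([ 0.4891, -0.1242,  0.1258]), array([ 0.4525, -0.2947,  0.1361]), array([ 0.4706, -0.2109,  0.1324])]
armz [array([0.6578, 0.2017, 0.3352]), array([0.6516, 0.2015, 0.3296]), array([0.6406, 0.2027, 0.294 ]), array([0.6313, 0.2022, 0.2887]), array([0.6173, 0.201 , 0.291 ]), array([0.6042, 0.2   , 0.29  ]), array([0.5986, 0.1995, 0.2912])]
base [[0.7059 0.282  0.012 ]
 [0.7191 0.1324 0.012 ]
 [0.5886 0.1231 0.012 ]
 [0.5789 0.2678 0.012 ]]
0.25 [[0.6513 0.2164 0.25  ]
 [0.653  0.1912 0.25  ]
 [0.6013 0.1873 0.25  ]
 [0.5995 0.2135 0.25  ]]
0.28 [[0.6431 0.2138 0.28  ]
 [0.6447 0.1892 0.28  ]
 [0.5944 0.1854 0.28  ]
 [0.5927 0.2109 0.28  ]]
0.305 [[0.6362 0.2116 0.305 ]
 [0.6378 0.1876 0.305 ]
 [0.5886 0.1838 0.305 ]
 [0.587  0.2088 0.305 ]]
bowl [[ 0.7639 -0.018   0.03  ]]
mug [[0.4498 0.0059 0.03  ]]
spat [[0.3613 0.1342 0.03  ]]
```

```bash
cat >> h.py <<'E'
def tf(yaw,lean):  # board/rack axes: columns x,y,z ; lean tips z towards -x
    return R.from_euler('z',yaw)*R.from_euler('y',-lean)
def toolrot(B,th,sgn):   # tool x = in-plane down, tilted so that body lies on board -y side
    b=B.as_matrix(); x=-(b[:,2]*np.cos(th)-b[:,1]*np.sin(th)); z=sgn*b[:,0]
    return R.from_matrix(np.c_[x,np.cross(z,x),z])
def wrist_ik(q1,a23,Rt,Roff):
    M=(R.from_euler('z',q1)*R.from_euler('y',a23)).inv()*Rt*Roff.inv()
    return M.as_euler('ZYZ')
E
python3 - <<'E'
from h import *
np.set_printoptions(precision=3,suppress=True)
o=robot.get_obs(); q=o["q"]; Rt=R.from_quat(o["tool_rot"]); print(Rt.as_matrix())
F=R.from_euler('z',q[0])*R.from_euler('y',q[1]+q[2])*R.from_euler('ZYZ',q[3:])
Roff=F.inv()*Rt; print("Roff",Roff.as_matrix())
def check(pos,Rt,L3):
    w=pos-L3*Rt.as_matrix()[:,0]; q1=np.arctan2(w[1],w[0]); out=[]
    for a in(1.6,2.0,2.4):
        e=wrist_ik(q1,a,Rt,Roff); out.append(np.round(e,2))
    return w,q1,out
for sg in(1,-1):
  for th in(0.,.6):
    print(sg,th)
    print(" rack",*check(np.array([.46,-.245,.12]),toolrot(tf(-.208,np.pi/6),th,sg),.25))
    print(" stand",*check(np.array([.574,.155,.19]),toolrot(tf(.08,0),th,sg),.25))
E
```

```text
[[-0.001 -0.969  0.245]
 [-0.002  0.245  0.969]
 [-1.     0.    -0.002]]
Roff [[-0. -0. -1.]
 [ 0.  1. -0.]
 [ 1. -0. -0.]]
1 0.0
 rack [ 0.338 -0.219  0.337] -0.5757208630503033 [array([ 0.21,  1.06, -0.43]), array([ 0.29,  0.67, -0.56]), array([ 0.64,  0.31, -0.94])]
 stand [0.574 0.155 0.44 ] 0.26374430990270287 [array([-0.  ,  1.54,  0.18]), array([-0.  ,  1.14,  0.18]), array([-0.  ,  0.74,  0.18])]
1 0.6
 rack [ 0.33  -0.362  0.299] -0.8314927000551157 [array([ 0.77,  1.54, -0.81]), array([ 0.82,  1.26, -1.1 ]), array([ 0.97,  1.01, -1.45])]
 stand [0.585 0.014 0.396] 0.024412240337601136 [array([ 0.6 ,  1.58, -0.06]), array([ 0.64,  1.25, -0.3 ]), array([ 0.77,  0.94, -0.59])]
-1 0.0
 rack [ 0.338 -0.219  0.337] -0.5757208630503033 [array([0.21, 1.06, 2.72]), array([0.29, 0.67, 2.59]), array([0.64, 0.31, 2.2 ])]
 stand [0.574 0.155 0.44 ] 0.26374430990270287 [array([ 0.  ,  1.54, -2.96]), array([ 0.  ,  1.14, -2.96]), array([ 0.  ,  0.74, -2.96])]
-1 0.6
 rack [ 0.33  -0.362  0.299] -0.8314927000551157 [array([0.77, 1.54, 2.33]), array([0.82, 1.26, 2.04]), array([0.97, 1.01, 1.7 ])]
 stand [0.585 0.014 0.396] 0.02441224033760123 [array([0.6 , 1.58, 3.08]), array([0.64, 1.25, 2.85]), array([0.77, 0.94, 2.56])]
```

```bash
cat >> h.py <<'E'
from scipy.spatial.transform import Slerp
def plan(way,Rgoal,n,g):
    """rows along polyline of TCP waypoints from the present pose, turning to Rgoal"""
    o=robot.get_obs(); R0=R.from_quat(o["tool_rot"]); W=np.vstack([o["position"]]+list(way))
    s=np.r_[0,np.cumsum(np.linalg.norm(np.diff(W,axis=0),axis=1))]; s=s/max(s[-1],1e-9)
    t=np.linspace(0,1,n+1); P=np.c_[[np.interp(t,s,W[:,i]) for i in range(3)]].T
    S=Slerp([0,1],R.concatenate([R0,Rgoal]))(t)
    for i in range(n):
        dp=S[i].inv().apply(P[i+1]-P[i])*100; dr=(S[i].inv()*S[i+1]).as_rotvec()
        print("["+", ".join(f"{v:g}" for v in list(np.round(dp,2))+list(np.round(dr,3))+[g])+"],")
def state():
    o=robot.get_obs(); print("t",round(o["time"],2),"p",np.round(o["position"],4),"F",np.round(o["ft_force"],2),"w",round(o["grip_width"],4)); return o
TH=.6
RB=tf(-.208,np.pi/6)                        # loop board in rack
TOP=np.array([.4706,-.2109,.1324])          # middle of its top edge
def grasp_tcp(B,top,y=-.040,dg=.014,th=TH,back=0):
    Rt=toolrot(B,th,1); b=B.as_matrix(); g=top+b[:,1]*y-b[:,2]*dg
    return g+Rt.as_matrix()[:,0]*(.019-back),Rt
E
python3 - <<'E'
from h import *
p,Rt=grasp_tcp(RB,TOP,back=.13); print(p, grasp_tcp(RB,TOP)[0])
plan([[.36,.38,.38],[.42,0,.38],p],Rt,24,4)
E
```

```text
[ 0.4114275  -0.30334864  0.19961418] [ 0.47907608 -0.24260552  0.10669517]
[-2.07, -3.35, -2.2, 0.054, -0.035, 0.003, 4],
[-2.15, -3.45, -1.94, 0.054, -0.035, 0.003, 4],
[-2.23, -3.54, -1.68, 0.054, -0.035, 0.003, 4],
[-2.29, -3.62, -1.41, 0.054, -0.035, 0.003, 4],
[-2.35, -3.68, -1.13, 0.054, -0.035, 0.003, 4],
[-2.39, -3.73, -0.85, 0.054, -0.035, 0.003, 4],
[-2.43, -3.76, -0.56, 0.054, -0.035, 0.003, 4],
[-1.91, -3.55, -1.29, 0.054, -0.035, 0.003, 4],
[-1.06, -3.31, -2.88, 0.054, -0.035, 0.003, 4],
[-1.16, -3.45, -2.66, 0.054, -0.035, 0.003, 4],
[-1.26, -3.59, -2.43, 0.054, -0.035, 0.003, 4],
[-1.36, -3.71, -2.18, 0.054, -0.035, 0.003, 4],
[-1.44, -3.81, -1.93, 0.054, -0.035, 0.003, 4],
[-1.51, -3.9, -1.67, 0.054, -0.035, 0.003, 4],
[-1.58, -3.98, -1.41, 0.054, -0.035, 0.003, 4],
[-1.64, -4.05, -1.13, 0.054, -0.035, 0.003, 4],
[-0.04, -3.87, -2.11, 0.054, -0.035, 0.003, 4],
[0.21, -3.95, -2.17, 0.054, -0.035, 0.003, 4],
[0.13, -4.06, -1.96, 0.054, -0.035, 0.003, 4],
[0.05, -4.16, -1.74, 0.054, -0.035, 0.003, 4],
[-0.02, -4.25, -1.51, 0.054, -0.035, 0.003, 4],
[-0.08, -4.32, -1.28, 0.054, -0.035, 0.003, 4],
[-0.14, -4.39, -1.04, 0.054, -0.035, 0.003, 4],
[-0.18, -4.43, -0.8, 0.054, -0.035, 0.003, 4],
```

Call:
arm_command([
  [-2.1, -3.35, -2.2, 0.054, -0.035, 0.003, 4],
  [-2.15, -3.45, -1.95, 0.054, -0.035, 0.003, 4],
  [-2.2, -3.55, -1.7, 0.054, -0.035, 0.003, 4],
  [-2.3, -3.6, -1.4, 0.054, -0.035, 0.003, 4],
  [-2.35, -3.7, -1.15, 0.054, -0.035, 0.003, 4],
  [-2.4, -3.7, -0.85, 0.054, -0.035, 0.003, 4],
  [-2.4, -3.75, -0.55, 0.054, -0.035, 0.003, 4],
  [-1.9, -3.55, -1.3, 0.054, -0.035, 0.003, 4],
  [-1.05, -3.3, -2.9, 0.054, -0.035, 0.003, 4],
  [-1.15, -3.45, -2.65, 0.054, -0.035, 0.003, 4],
  [-1.25, -3.6, -2.4, 0.054, -0.035, 0.003, 4],
  [-1.35, -3.7, -2.2, 0.054, -0.035, 0.003, 4],
])

```text
time: 1.6
position: [0.3915, 0.1726, 0.3787]
tool_rot: [-0.123, 0.547, 0.32, 0.764]
ft_force: [0.7, -0.9, -0.4]
grip_width: 0.0399
```

```bash
python3 - <<'E'
from h import *
state()
p,Rt=grasp_tcp(RB,TOP,back=.13)
plan([[.42,0,.38],p],Rt,12,4)
E
```

```text
t 1.6 p [0.3915 0.1726 0.3787] F [ 0.65 -0.92 -0.41] w 0.0399
[-1.43, -3.76, -1.78, 0.053, -0.034, 0.004, 4],
[-1.5, -3.84, -1.53, 0.053, -0.034, 0.004, 4],
[-1.56, -3.91, -1.27, 0.053, -0.034, 0.004, 4],
[-1.56, -3.96, -1.05, 0.053, -0.034, 0.004, 4],
[0.29, -3.75, -2.28, 0.053, -0.034, 0.004, 4],
[0.2, -3.87, -2.09, 0.053, -0.034, 0.004, 4],
[0.12, -3.97, -1.88, 0.053, -0.034, 0.004, 4],
[0.05, -4.07, -1.67, 0.053, -0.034, 0.004, 4],
[-0.02, -4.15, -1.46, 0.053, -0.034, 0.004, 4],
[-0.08, -4.22, -1.24, 0.053, -0.034, 0.004, 4],
[-0.13, -4.28, -1.01, 0.053, -0.034, 0.004, 4],
[-0.18, -4.33, -0.77, 0.053, -0.034, 0.004, 4],
```

Call:
arm_command([
  [-1.45, -3.75, -1.8, 0.053, -0.034, 0.004, 4],
  [-1.5, -3.85, -1.55, 0.053, -0.034, 0.004, 4],
  [-1.55, -3.9, -1.25, 0.053, -0.034, 0.004, 4],
  [-1.55, -3.95, -1.05, 0.053, -0.034, 0.004, 4],
  [0.3, -3.75, -2.3, 0.053, -0.034, 0.004, 4],
  [0.2, -3.85, -2.1, 0.053, -0.034, 0.004, 4],
  [0.1, -3.95, -1.9, 0.053, -0.034, 0.004, 4],
  [0.05, -4.05, -1.65, 0.053, -0.034, 0.004, 4],
  [0, -4.15, -1.45, 0.053, -0.034, 0.004, 4],
  [-0.1, -4.2, -1.25, 0.053, -0.034, 0.004, 4],
  [-0.15, -4.3, -1, 0.053, -0.034, 0.004, 4],
  [-0.2, -4.3, -0.75, 0.053, -0.034, 0.004, 4],
])

```text
time: 3.1
position: [0.4041, -0.3197, 0.1919]
tool_rot: [0.209, 0.451, 0.161, 0.853]
ft_force: [0.5, -0.8, 0.1]
grip_width: 0.04
```

```bash
python3 - <<'E'
from h import *
o=state(); print(np.round(o["q"],2))
p,Rt=grasp_tcp(RB,TOP,back=.13); print("err",p-o["position"], (R.from_quat(o["tool_rot"]).inv()*Rt).as_rotvec())
c=cam("wrist"); np.savez("pics/w1.npz",im=c[0],d=c[1],K=c[2],k1=c[3],T=c[4])
im=c[0].copy()
b=RB.as_matrix(); pts=[TOP+b[:,1]*y+b[:,2]*z for y,z in[(-.09,0),(.09,0),(0,0),(-.013,.0490),(.013,.049),(-.04,-.014)]]
for u in proj(pts,*c[2:]): cv2.circle(im,tuple(int(round(v)) for v in u),3,(0,0,255),1)
cv2.imwrite("pics/w1.png",im)
E
```

```text
t 3.1 p [ 0.4041 -0.3197  0.1919] F [ 0.48 -0.76  0.06] w 0.04
[-1.31  0.57  1.81  0.74  1.27 -1.65]
err [0.00733801 0.01638863 0.00773737] [-0.02423051  0.02416963  0.00029149]
```

View pics/w1.png

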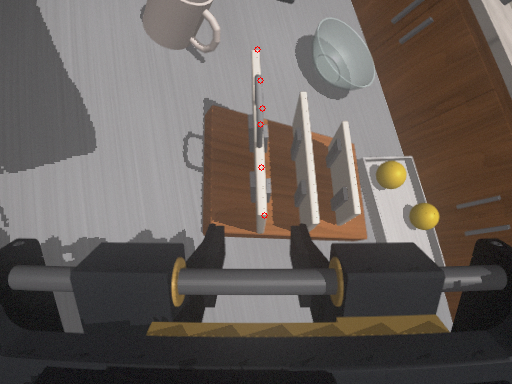

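```bash
python3 - <<'E'
from h import *
np.set_printoptions(precision=4,suppress=True)
z=np.load("pics/w1.npz"); im,d,K,k1,T=[z[k] for k in("im","d","K","k1","T")]; C=cloud(d,K,float(k1),T)
b=RB.as_matrix(); L=(C-TOP)@b   # in board axes about measured top-edge centre
for v in list(range(44,72,5))+list(range(74,240,8)):
    row=im[v,244:276].mean(1); k=np.where(row>np.percentile(row,70))[0]+244
    print(v,k.min(),k.max(),"L mm",np.round(np.median(L[v,k],0)*1000,1),"bright",row.max().round())
E
```

```text
44 248 275 L mm [  21.8  252.2 -164.9] bright 164.0
49 249 274 L mm [  25.1  243.8 -168. ] bright 162.0
54 252 269 L mm [-0.7 83.3  0.5] bright 223.0
59 252 275 L mm [-0.9 76.9  0.3] bright 221.0
64 252 271 L mm [-1.1 70.5  0.3] bright 222.0
69 253 272 L mm [-0.3 63.7  0.7] bright 222.0
74 253 274 L mm [-1.6 57.2  1.1] bright 219.0
82 245 275 L mm [  24.2  172.1 -166.2] bright 172.0
90 244 275 L mm [  -0.9  142.8 -146. ] bright 172.0
98 244 273 L mm [  -0.8  128.4 -146.7] bright 161.0
106 245 275 L mm [  -1.   112.3 -144.1] bright 192.0
114 254 275 L mm [  20.2  109.1 -164. ] bright 178.0
122 254 266 L mm [ -1.3 -10.1  21. ] bright 184.0
130 254 268 L mm [  4.   11.9 -35.1] bright 176.0
138 254 268 L mm [ -0.  -15.3  -0. ] bright 164.0
146 254 268 L mm [  0.3 -23.4  -0.8] bright 196.0
154 255 264 L mm [ -1.8 -31.9   0.1] bright 227.0
162 255 264 L mm [ -2.1 -40.    0.2] bright 227.0
170 256 265 L mm [ -1.5 -47.9   0.3] bright 226.0
178 257 269 L mm [ -0.9 -55.8   0.7] bright 227.0
186 257 269 L mm [ -1.2 -63.2  -0. ] bright 225.0
194 257 266 L mm [ -1.5 -70.8   0.2] bright 228.0
202 257 266 L mm [ -1.8 -78.2   0.1] bright 228.0
210 257 266 L mm [ -2.1 -85.6   0.2] bright 228.0
218 258 271 L mm [ -1.  -89.6 -15.1] bright 139.0
226 259 273 L mm [  0.6 -89.4 -60.1] bright 135.0
234 265 275 L mm [  11.9  -89.1 -125.2] bright 109.0
```

```bash
sed -i 's/^TOP=.*/TOP=np.array([.4706,-.2109,.1324])+RB.as_matrix()@[-.0012,-.0008,.0003]/' h.py; python3 - <<'E'
from h import *
o=state(); p0,Rt=grasp_tcp(RB,TOP,back=.10); p1,_=grasp_tcp(RB,TOP)
plan([p0,p1],Rt,8,4)
E
```

```text
t 3.15 p [ 0.4032 -0.3256  0.188 ] F [ 0.85 -4.6  -2.83] w 0.0401
[1.47, 0.99, 0.25, -0.004, 0.003, 0.001, 4],
[1.47, 0.99, 0.26, -0.004, 0.003, 0.001, 4],
[1.66, 0.42, 0.09, -0.004, 0.003, 0.001, 4],
[1.79, 0.01, -0.03, -0.004, 0.003, 0.001, 4],
[1.79, 0.01, -0.02, -0.004, 0.003, 0.001, 4],
[1.79, 0, -0.02, -0.004, 0.003, 0.001, 4],
[1.79, 0, -0.01, -0.004, 0.003, 0.001, 4],
[1.79, 0, -0.01, -0.004, 0.003, 0.001, 4],
```

Call:
arm_command([
  [1.4, 1.0, 0.25, -0.004, 0.003, 0, 4],
  [1.4, 0.9, 0.25, -0.004, 0.003, 0, 4],
  [1.2, 0.3, 0.1, -0.004, 0.003, 0, 4],
  [0, 0, 0, 0, 0, 0, 4],
  [0, 0, 0, 0, 0, 0, 4],
])

```text
time: 3.78
position: [0.4296, -0.2844, 0.1729]
tool_rot: [0.203, 0.456, 0.163, 0.851]
ft_force: [-0.4, -0.0, 0.7]
grip_width: 0.04
```

```bash
python3 - <<'E'
from h import *
o=state(); p1,Rt=grasp_tcp(RB,TOP)
plan([p1],Rt,6,4)
E
```

```text
t 3.77 p [ 0.4296 -0.2844  0.1729] F [-0.42 -0.    0.68] w 0.04
[1.53, -0.03, -0.02, -0.003, 0.002, 0.001, 4],
[1.53, -0.03, -0.01, -0.003, 0.002, 0.001, 4],
[1.53, -0.03, -0.01, -0.003, 0.002, 0.001, 4],
[1.53, -0.03, -0.01, -0.003, 0.002, 0.001, 4],
[1.53, -0.03, -0, -0.003, 0.002, 0.001, 4],
[1.53, -0.03, -0, -0.003, 0.002, 0.001, 4],
```

Call:
arm_command([
  [1.5, 0, 0, -0.003, 0.002, 0, 4],
  [1.5, 0, 0, -0.003, 0.002, 0, 4],
  [1.5, 0, 0, -0.003, 0.002, 0, 4],
  [1.5, 0, 0, -0.003, 0.002, 0, 4],
  [1.5, 0, 0, -0.003, 0.002, 0, 4],
  [1.0, 0, 0, -0.003, 0.002, 0, 4],
  [0, 0, 0, 0, 0, 0, 4],
  [0, 0, 0, 0, 0, 0, 4],
])

```text
time: 4.78
position: [0.4778, -0.2426, 0.1075]
tool_rot: [0.194, 0.46, 0.168, 0.85]
ft_force: [-0.1, -0.3, -0.7]
grip_width: 0.0399
```

```bash
python3 - <<'E'
from h import *
o=state(); p1,Rt=grasp_tcp(RB,TOP)
r=R.from_quat(o["tool_rot"]); print("tool err cm",r.inv().apply(p1-o["position"])*100,(r.inv()*Rt).as_rotvec())
c=cam("wrist"); cv2.imwrite("pics/w2.png",c[0])
E
```

```text
t 4.78 p [ 0.4778 -0.2426  0.1075] F [-0.11 -0.33 -0.72] w 0.0399
tool err cm [ 0.058464   -0.10123241 -0.05062055] [ 0.00440942 -0.00058822  0.003843  ]
```

View pics/w2.png

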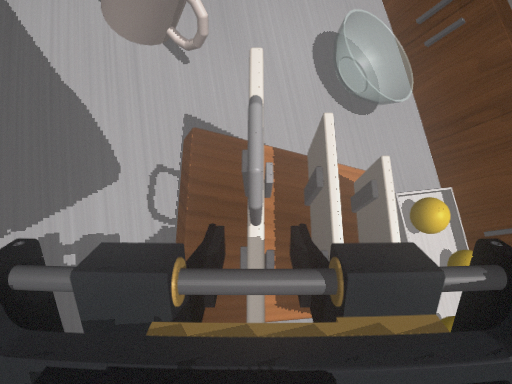

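Board's edge (col 256) is centred between the fingers (cols 212 and 300), and the loop is clear. I'll close now.

Call:
arm_command([
  [0, 0, 0, 0, 0, 0, 0.5],
  [0, 0, 0, 0, 0, 0, 0.5],
  [0, 0, 0, 0, 0, 0, 0.5],
  [0, 0, 0, 0, 0, 0, 0.5],
], grip_force=55)

```text
time: 5.32
position: [0.4775, -0.244, 0.1084]
tool_rot: [0.193, 0.46, 0.167, 0.851]
ft_force: [-0.8, -0.4, -1.1]
grip_width: 0.0092
```

```bash
python3 - <<'E'
from h import *
o=state(); r=R.from_quat(o["tool_rot"])
bz=RB.as_matrix()[:,2]
plan([o["position"]+bz*.14],r,8,.5)
E
```

```text
t 5.33 p [ 0.4775 -0.244   0.1084] F [-0.76 -0.4  -1.12] w 0.0092
[-1.45, 0.98, 0.01, 0, 0, 0, 0.5],
[-1.45, 0.98, 0.01, 0, 0, 0, 0.5],
[-1.45, 0.98, 0.01, 0, 0, 0, 0.5],
[-1.45, 0.98, 0.01, 0, 0, 0, 0.5],
[-1.45, 0.98, 0.01, 0, 0, 0, 0.5],
[-1.45, 0.98, 0.01, 0, 0, 0, 0.5],
[-1.45, 0.98, 0.01, 0, 0, 0, 0.5],
[-1.45, 0.98, 0.01, 0, 0, 0, 0.5],
```

Call:
arm_command([
  [-0.7, 0.5, 0, 0, 0, 0, 0.5],
  [-1.4, 0.95, 0, 0, 0, 0, 0.5],
  [-1.4, 0.95, 0, 0, 0, 0, 0.5],
  [-1.4, 0.95, 0, 0, 0, 0, 0.5],
  [-1.4, 0.95, 0, 0, 0, 0, 0.5],
  [-1.4, 0.95, 0, 0, 0, 0, 0.5],
  [-1.4, 0.95, 0, 0, 0, 0, 0.5],
  [-1.4, 0.95, 0, 0, 0, 0, 0.5],
  [-0.7, 0.5, 0, 0, 0, 0, 0.5],
  [0, 0, 0, 0, 0, 0, 0.5],
  [0, 0, 0, 0, 0, 0, 0.5],
])

```text
time: 6.7
position: [0.4044, -0.2273, 0.2345]
tool_rot: [0.191, 0.461, 0.166, 0.851]
ft_force: [-0.0, 0.7, -2.2]
grip_width: 0.0084
```

```bash
python3 - <<'E'
from h import *
o=state(); 
c=cam("wrist"); np.savez("pics/w3.npz",im=c[0],d=c[1],K=c[2],k1=c[3],T=c[4]); w=c[0]
s=cam("side"); np.savez("pics/s3.npz",im=s[0],d=s[1],K=s[2],k1=s[3],T=s[4])
cv2.imwrite("pics/ws3.png",np.hstack([cv2.resize(w,(400,300)),cv2.resize(s[0],(400,300))]))
# board frame in tool assuming no slip
p1,Rt=grasp_tcp(RB,TOP); r=R.from_quat(o["tool_rot"]); print((r.inv()*Rt).as_rotvec())
E
```

```text
t 6.7 p [ 0.4044 -0.2273  0.2345] F [-0.03  0.67 -2.24] w 0.0084
[ 0.00639924 -0.00210894  0.01108198]
```

View pics/ws3.png

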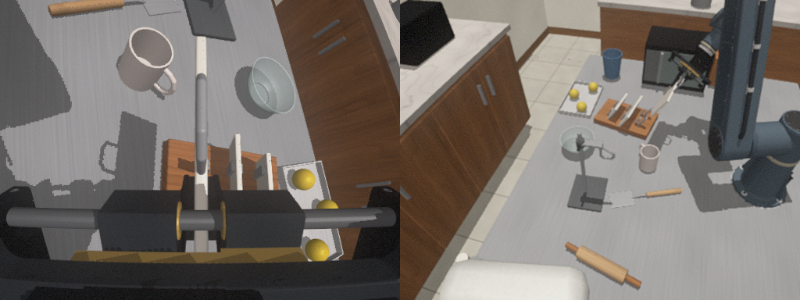

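```bash
cat >> h.py <<'E'
# board axes and loop_under in tool frame at closing
_R=R.from_quat([.193,.46,.167,.851]); _P=np.array([.4775,-.244,.1084])
B_T=_R.inv()*RB
TOP_T=_R.inv().apply(TOP-_P)
def board(o):
    r=R.from_quat(o["tool_rot"]); B=r*B_T; top=o["position"]+r.apply(TOP_T); return B,top,top+B.as_matrix()[:,2]*.046
E
python3 - <<'E'
from h import *
np.set_printoptions(precision=4,suppress=True)
z=np.load("pics/w3.npz"); im,d,K,k1,T=[z[k] for k in("im","d","K","k1","T")]; C=cloud(d,K,float(k1),T)
o=state(); B,top,lu=board(o); L=(C-top)@B.as_matrix()*1000
print("lu",lu)
for v in range(40,260,10):
    k=[u for u in range(235,280) if abs(L[v,u,0])<12 and -4<L[v,u,2]<60]
    if k: print(v,k[0],k[-1],np.round(np.median(L[v,k],0),1))
m=(np.abs(L[...,0])<12)&(L[...,2]>40)&(L[...,2]<62)&(np.abs(L[...,1])<40); print("bar",m.sum(),np.median(L[m],0),np.percentile(L[m],[2,98],axis=0))
# side view check
z=np.load("pics/s3.npz"); im,d,K,k1,T=[z[k] for k in("im","d","K","k1","T")]; C=cloud(d,K,float(k1),T)
L=(C-top)@B.as_matrix()*1000
m=(np.abs(L[...,0])<15)&(np.abs(L[...,1])<100)&(L[...,2]>-118)&(L[...,2]<60)
print("side",m.sum(),np.percentile(L[m],[2,50,98],axis=0))
E
```

```text
t 6.8 p [ 0.4045 -0.2272  0.2344] F [ 1.19  0.73 -1.48] w 0.0083
lu [ 0.3739 -0.1896  0.2978]
50 251 263 [ 0.1 86.8  0.3]
60 251 263 [ 0.1 78.8  0.3]
70 251 263 [-0.2 71.2  0.2]
80 250 263 [-0.1 63.7  0.2]
90 250 264 [ 0.2 56.3  0.5]
100 250 264 [ 0.2 17.3 49.2]
110 250 265 [ 0.4 11.  51.9]
120 250 265 [ 0.4  6.7 51.8]
130 250 265 [ 0.4  2.2 52. ]
140 250 265 [ 0.4 -1.8 51.5]
150 250 265 [ 0.4 -6.  51.6]
160 250 265 [  0.4 -10.1  51.8]
170 250 265 [  0.4 -13.8  51.1]
180 250 265 [  0.4 -16.7  47.9]
190 250 265 [  0.5 -19.9  45.2]
200 250 265 [  0.5 -22.9  41.7]
210 250 265 [  0.5 -24.6  30.9]
220 249 265 [  0.4 -24.1   4.6]
230 249 265 [  0.4 -28.6   0.3]
240 235 278 [  0.7 -33.7  -0.2]
250 235 279 [  0.4 -39.    1.9]
bar 1657 [ 0.5786 -6.4045 51.1108] [[ -2.2911 -23.8814  41.1716]
 [  3.3435  21.4771  53.1814]]
side 630 [[ -11.2435  -81.2031 -108.687 ]
 [   4.8735    8.1919  -17.172 ]
 [  13.4964   92.2808   55.8245]]
```

```bash
cat >> h.py <<'E'
YS=.075; S=np.array([.574,.196,.228])
def goal(off,roll=0,yaw=None):   # TCP pose that puts loop_under at off (m, stand axes) from the seat
    yaw=YS if yaw is None else yaw
    Bg=R.from_euler('z',yaw); Rt=Bg*B_T.inv(); lu_t=TOP_T+B_T.as_matrix()[:,2]*.046
    return S+R.from_euler('z',YS).apply(off)-Rt.apply(lu_t),Rt
def where():
    o=state(); B,top,lu=board(o); print("lu rel seat mm",np.round(R.from_euler('z',-YS).apply(lu-S)*1000,1),"board rot",np.round((R.from_euler('z',YS).inv()*B).as_rotvec(),3)); return o
E
python3 - <<'E'
from h import *
where(); p,Rt=goal([-.09,0,.075]); print(p)
plan([p],Rt,12,.5)
E
```

```text
t 6.8 p [ 0.4045 -0.2272  0.2344] F [ 1.19  0.73 -1.48] w 0.0083
lu rel seat mm [-228.4 -369.5   69.8] board rot [-0.078 -0.518 -0.275]
[0.48747658 0.15925184 0.22912212]
[1.87, 2.71, 0.01, 0.005, 0.049, 0.007, 0.5],
[1.88, 2.7, 0.09, 0.005, 0.049, 0.007, 0.5],
[1.9, 2.69, 0.16, 0.005, 0.049, 0.007, 0.5],
[1.9, 2.68, 0.24, 0.005, 0.049, 0.007, 0.5],
[1.91, 2.67, 0.32, 0.005, 0.049, 0.007, 0.5],
[1.91, 2.65, 0.4, 0.005, 0.049, 0.007, 0.5],
[1.91, 2.64, 0.48, 0.005, 0.049, 0.007, 0.5],
[1.9, 2.63, 0.56, 0.005, 0.049, 0.007, 0.5],
[1.89, 2.62, 0.64, 0.005, 0.049, 0.007, 0.5],
[1.87, 2.61, 0.71, 0.005, 0.049, 0.007, 0.5],
[1.85, 2.61, 0.79, 0.005, 0.049, 0.007, 0.5],
[1.83, 2.6, 0.87, 0.005, 0.049, 0.007, 0.5],
```

Call:
arm_command([
  [1.85, 2.7, 0, 0.005, 0.049, 0.007, 0.5],
  [1.9, 2.7, 0.1, 0.005, 0.049, 0.007, 0.5],
  [1.9, 2.7, 0.15, 0.005, 0.049, 0.007, 0.5],
  [1.9, 2.7, 0.25, 0.005, 0.049, 0.007, 0.5],
  [1.9, 2.65, 0.3, 0.005, 0.049, 0.007, 0.5],
  [1.9, 2.65, 0.4, 0.005, 0.049, 0.007, 0.5],
  [1.9, 2.65, 0.5, 0.005, 0.049, 0.007, 0.5],
  [1.9, 2.65, 0.55, 0.005, 0.049, 0.007, 0.5],
  [1.9, 2.6, 0.65, 0.005, 0.049, 0.007, 0.5],
  [1.85, 2.6, 0.7, 0.005, 0.049, 0.007, 0.5],
  [0.9, 1.3, 0.4, 0.005, 0.049, 0.007, 0.5],
  [0, 0, 0, 0, 0, 0, 0.5],
])

```text
time: 8.3
position: [0.4775, 0.1222, 0.2247]
tool_rot: [0.184, 0.676, 0.234, 0.674]
ft_force: [0.1, -0.9, -1.3]
grip_width: 0.0088
```

```bash
python3 - <<'E'
from h import *
o=where(); p,Rt=goal([-.07,0,.075])
plan([p],Rt,4,.5)
c=cam("wrist"); np.savez("pics/w4.npz",im=c[0],d=c[1],K=c[2],k1=c[3],T=c[4]); cv2.imwrite("pics/w4.png",cv2.resize(c[0],(768,576)))
E
```

```text
t 8.3 p [0.4775 0.1222 0.2247] F [ 0.11 -0.87 -1.25] w 0.0088
lu rel seat mm [-103.6  -36.6   70.8] board rot [ 0.006 -0.015 -0.01 ]
[0.43, 0.8, 0.82, 0, 0.004, -0.002, 0.5],
[0.43, 0.81, 0.82, 0, 0.004, -0.002, 0.5],
[0.42, 0.81, 0.82, 0, 0.004, -0.002, 0.5],
[0.42, 0.81, 0.82, 0, 0.004, -0.002, 0.5],
```

View pics/w4.png

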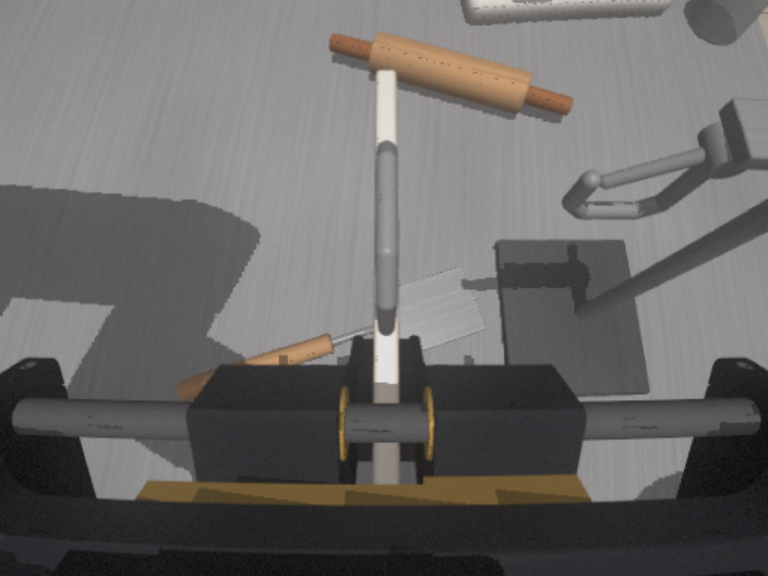

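The hook is in clear view: tip top at (395,120), gate at (435,113), bottom bar at (407,140) in native pixels. I'll measure it by depth.

```bash
python3 - <<'E'
from h import *
np.set_printoptions(precision=1,suppress=True)
z=np.load("pics/w4.npz"); im,d,K,k1,T=[z[k] for k in("im","d","K","k1","T")]; C=cloud(d,K,float(k1),T)
L=R.from_euler('z',-YS).apply((C-S).reshape(-1,3)).reshape(C.shape)*1000
for n,(u,v) in dict(tip=(394,119),tip2=(396,122),tip3=(392,125),corner=(384,136),bot=(400,140),bot2=(415,139),gate=(425,115),gate2=(450,108),gate0=(408,120),shank=(455,125),arm=(495,85),arm2=(505,95),arm3=(500,108)).items():
    print(n,np.median(L[v-1:v+2,u-1:u+2].reshape(-1,3),0))
m=(np.abs(L[...,0])<60)&(np.abs(L[...,1])<25)&(L[...,2]>-20)&(L[...,2]<75); m[:,:372]=0
P=L[m]; print(m.sum(),P.min(0),P.max(0))
lo=P[(P[:,0]<15)]
for a in range(-30,60,6):
    q=P[(P[:,0]>=a)&(P[:,0]<a+6)]
    if len(q): print(a,len(q),"y",np.percentile(q[:,1],[5,50,95]),"z",np.percentile(q[:,2],[2,50,98]))
E
```

```text
tip [-22.7  -0.9  29.4]
tip2 [-21.2  -2.6  28.6]
tip3 [-22.6  -3.1  26. ]
corner [-21.6  -3.3  12.2]
bot [-5.8 -1.2  2.5]
bot2 [ 4.9 -0.2  2.5]
gate [-6.5 -1.1 34.5]
gate2 [ 4.2 -0.7 41.9]
gate0 [-13.9  -1.3  29.2]
shank [17.7 -2.  25.7]
arm [15.7  0.6 62.4]
arm2 [18.6 -5.5 63.5]
arm3 [ 17.3 -11.2  60. ]
4227 [-25.9 -12.2  -1.7] [28.  13.2 64.7]
-30 147 y [-2.4 -0.5  2.1] z [ 7.2 19.4 28.6]
-24 256 y [-3.7 -2.8  1.8] z [ 3.9 22.9 30.2]
-18 165 y [-3.4 -1.4  1.8] z [-0.6 26.3 30.3]
-12 250 y [-3.2 -0.9  2.7] z [-0.3 29.6 34.6]
-6 250 y [-3.1 -0.6  3. ] z [-0.5 33.6 38.8]
0 261 y [-2.8 -0.7  2.7] z [-0.8 39.  43.2]
6 369 y [-5.  -0.5  5.3] z [-0.3 44.3 52.8]
12 1694 y [-9.9 -0.5  9.6] z [ 3.9 54.5 63.6]
18 727 y [-11.1  -2.8  10. ] z [ 8.4 60.  63.9]
24 108 y [-10.8   7.   12.4] z [46.5 62.7 64. ]
```

```bash
sed -i 's/S=np.array(\[.574,.196,.228\])/S=np.array([.5732,.1955,.231])/' h.py; python3 - <<'E'
from h import *
o=where(); p0,_=goal([-.06,0,.06]);p,Rt=goal([-.055,0,.0325])
plan([p0,p],Rt,8,.5)
E
```

```text
t 8.35 p [0.4769 0.1218 0.2247] F [-0.01 -0.14 -2.29] w 0.0086
lu rel seat mm [-103.3  -36.6   67.7] board rot [ 0.006 -0.014 -0.011]
[0.51, 0.47, 0.79, -0, 0.002, -0.001, 0.5],
[0.51, 0.48, 0.79, -0, 0.002, -0.001, 0.5],
[0.51, 0.48, 0.79, -0, 0.002, -0.001, 0.5],
[0.51, 0.48, 0.79, -0, 0.002, -0.001, 0.5],
[0.5, 0.48, 0.79, -0, 0.002, -0.001, 0.5],
[0.74, -0.22, 0.39, -0, 0.002, -0.001, 0.5],
[0.86, -0.58, 0.18, -0, 0.002, -0.001, 0.5],
[0.86, -0.58, 0.18, -0, 0.002, -0.001, 0.5],
```

Call:
arm_command([
  [0.5, 0.5, 0.8, 0, 0.002, -0.001, 0.5],
  [0.5, 0.5, 0.8, 0, 0.002, -0.001, 0.5],
  [0.5, 0.5, 0.8, 0, 0.002, -0.001, 0.5],
  [0.5, 0.5, 0.8, 0, 0.002, -0.001, 0.5],
  [0.5, 0.5, 0.8, 0, 0.002, -0.001, 0.5],
  [0.7, -0.2, 0.4, 0, 0.002, -0.001, 0.5],
  [0.8, -0.6, 0.2, 0, 0.002, -0.001, 0.5],
  [0.5, -0.4, 0, 0, 0, 0, 0.5],
  [0, 0, 0, 0, 0, 0, 0.5],
  [0, 0, 0, 0, 0, 0, 0.5],
])

```text
time: 9.6
position: [0.5225, 0.1617, 0.192]
tool_rot: [0.182, 0.683, 0.231, 0.669]
ft_force: [0.1, -0.2, -2.0]
grip_width: 0.0085
```

```bash
python3 - <<'E'
from h import *
o=where(); p,Rt=goal([-.045,0,.0325])
plan([p],Rt,3,.5)
c=cam("wrist"); np.savez("pics/w5.npz",im=c[0],d=c[1],K=c[2],k1=c[3],T=c[4]); cv2.imwrite("pics/w5.png",c[0])
C=cloud(c[1],*c[2:]); B,top,lu=board(o); L=(C-top)@B.as_matrix()*1000
m=(np.abs(L[...,0])<12)&(L[...,2]>44)&(L[...,2]<62)&(np.abs(L[...,1])<40); print("bar",m.sum(),np.median(L[m],0),np.percentile(L[m],[2,98],axis=0))
H=R.from_euler('z',-YS).apply((C-S).reshape(-1,3)).reshape(C.shape)*1000
m=(H[...,0]>-28)&(H[...,0]<-17)&(np.abs(H[...,1])<15)&(H[...,2]>10)&(H[...,2]<40); print("tip",m.sum(),np.percentile(H[m],[1,50,99],axis=0))
E
```

```text
t 9.6 p [0.5225 0.1617 0.192 ] F [ 0.11 -0.19 -2.  ] w 0.0085
lu rel seat mm [-53.8   0.3  34.9] board rot [-0.001  0.001 -0.006]
[0.06, -0.05, 0.3, -0.002, 0.001, 0, 0.5],
[0.06, -0.05, 0.3, -0.002, 0.001, 0, 0.5],
[0.06, -0.05, 0.3, -0.002, 0.001, 0, 0.5],
bar 1424 [ 0.36612474 -3.70029433 51.02680767] [[ -2.38795852 -19.9397976   44.6296079 ]
 [  3.11201557  19.39523067  52.85006871]]
tip 456 [[-24.61333654  -3.21233573  10.33503381]
 [-21.81913742  -1.10581822  23.93959752]
 [-17.38688691   3.73270162  27.57096205]]
```

View pics/w5.png

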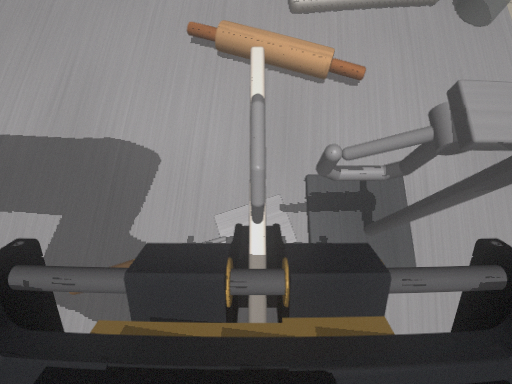

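Loop bar (col 258) lies in line with the hook tip (333,153); heights agree to within 1 mm. Next I'll pass the loop over the tip.

Call:
arm_command([
  [0.1, -0.1, 0.5, 0, 0, 0, 0.5],
  [0.05, -0.05, 0.7, 0, 0, 0, 0.5],
  [0, 0, 0.8, 0, 0, 0, 0.5],
  [0, 0, 0.8, 0, 0, 0, 0.5],
  [0, 0, 0.8, 0, 0, 0, 0.5],
  [0, 0, 0.4, 0, 0, 0, 0.5],
  [0, 0, 0, 0, 0, 0, 0.5],
  [0, 0, 0, 0, 0, 0, 0.5],
])

```text
time: 10.65
position: [0.566, 0.1641, 0.1905]
tool_rot: [0.181, 0.682, 0.231, 0.67]
ft_force: [1.0, 0.3, -2.5]
grip_width: 0.0088
```

```bash
python3 - <<'E'
from h import *
o=where(); p0,Rt=goal([-.0105,0,.032]);p,Rt=goal([-.0105,0,.002])
plan([p0],Rt,1,.5);plan([p],Rt,8,.5)
E
```

```text
t 10.65 p [0.566  0.1641 0.1905] F [ 1.04  0.31 -2.46] w 0.0088
lu rel seat mm [-10.3  -0.5  33.3] board rot [-0.001 -0.001 -0.006]
[0.15, -0.03, -0, -0.005, 0.004, 0.001, 0.5],
[0.33, -0.21, -0, -0.001, 0, 0, 0.5],
[0.33, -0.21, -0, -0.001, 0, 0, 0.5],
[0.33, -0.21, -0, -0.001, 0, 0, 0.5],
[0.33, -0.21, -0, -0.001, 0, 0, 0.5],
[0.33, -0.21, -0, -0.001, 0, 0, 0.5],
[0.33, -0.21, -0, -0.001, 0, 0, 0.5],
[0.33, -0.21, -0, -0.001, 0, 0, 0.5],
[0.33, -0.21, -0, -0.001, 0, 0, 0.5],
```

Call:
arm_command([
  [0.33, -0.21, 0, 0, 0, 0, 0.5],
  [0.33, -0.21, 0, 0, 0, 0, 0.5],
  [0.33, -0.21, 0, 0, 0, 0, 0.5],
  [0, 0, 0, 0, 0, 0, 0.5],
], grip_force=60)

```text
time: 11.15
position: [0.5648, 0.165, 0.1786]
tool_rot: [0.182, 0.682, 0.232, 0.669]
ft_force: [-1.6, -2.0, -0.0]
grip_width: 0.0083
```

```bash
python3 - <<'E'
from h import *
where()
E
```

```text
t 11.15 p [0.5648 0.165  0.1786] F [-1.6  -2.01 -0.03] w 0.0083
lu rel seat mm [-11.4   0.3  21.5] board rot [ 0.001  0.001 -0.005]
```

Call:
arm_command([
  [0.33, -0.22, 0.05, 0, 0, 0, 0.5],
  [0.33, -0.22, 0.05, 0, 0, 0, 0.5],
  [0.33, -0.22, 0, 0, 0, 0, 0.5],
  [0, 0, 0, 0, 0, 0, 0.5],
])

```text
time: 11.65
position: [0.5654, 0.1651, 0.1655]
tool_rot: [0.181, 0.683, 0.232, 0.669]
ft_force: [0.7, -0.2, -2.9]
grip_width: 0.0088
```

```bash
python3 - <<'E'
from h import *
where()
E
```

```text
t 11.65 p [0.5654 0.1651 0.1655] F [ 0.66 -0.22 -2.92] w 0.0088
lu rel seat mm [-10.8   0.4   8.3] board rot [ 0.     0.002 -0.005]
```

Call:
arm_command([
  [0.25, -0.18, 0.3, 0, 0, 0, 0.5],
  [0.2, -0.15, 0.3, 0, 0, 0, 0.5],
  [0.1, -0.08, 0.2, 0, 0, 0, 0.5],
  [0, 0, 0, 0, 0, 0, 0.5],
])

```text
time: 12.15
position: [0.5753, 0.1649, 0.1577]
tool_rot: [0.181, 0.682, 0.231, 0.669]
ft_force: [-0.0, 0.2, -2.4]
grip_width: 0.0086
```

```bash
python3 - <<'E'
from h import *
where()
c=cam("wrist"); cv2.imwrite("pics/w6.png",np.hstack([cv2.resize(c[0][60:260,190:510],(768,480))]))
C=cloud(c[1],*c[2:])
H=R.from_euler('z',-YS).apply((C-S).reshape(-1,3)).reshape(C.shape)*1000
for a in range(-18,18,4):
    m=(abs(H[...,0]-a)<2)&(np.abs(H[...,1])<3.5)&(H[...,2]>-15)&(H[...,2]<58); print(a,m.sum(),np.round(np.percentile(H[m][:,2],[5,50,95]),1) if m.any() else '')
E
```

```text
t 12.15 p [0.5753 0.1649 0.1577] F [-0.05  0.21 -2.36] w 0.0086
lu rel seat mm [-1.  -0.4  0.5] board rot [-0.001  0.    -0.006]
-18 660 [ 3.  18.2 26.8]
-14 404 [-2.1  4.4 25.8]
-10 422 [-3.3 24.3 29. ]
-6 451 [-2.9 27.8 31.9]
-2 450 [ 4.5 31.2 34.8]
2 506 [-0.9 34.4 38. ]
6 530 [-2.3 37.7 40.8]
10 557 [-2.4 40.5 43.9]
14 952 [-0.9 49.  56.5]
```

View pics/w6.png

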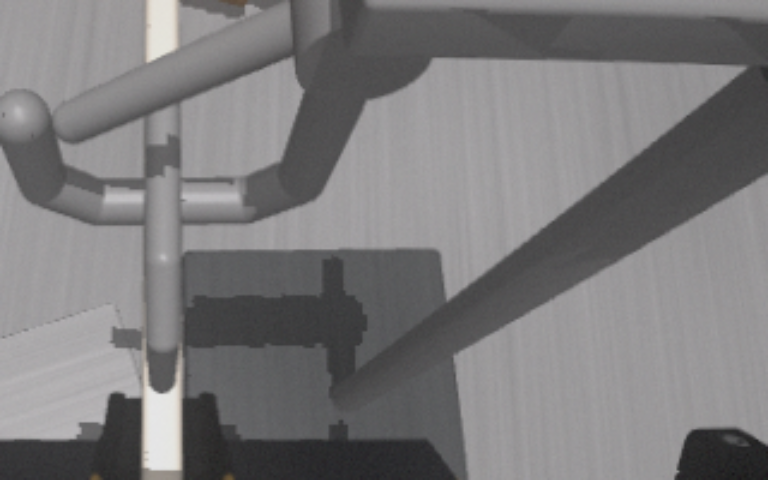

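Loop bar (crop col 160) sits on the hook's bottom bar, under the gate, which is shut. I'll seat it gently and release.

Call:
arm_command([
  [0.08, -0.06, 0, 0, 0, 0, 0.5],
  [0, 0, 0, 0, 0, 0, 0.5],
  [0, 0, 0, 0, 0, 0, 1.3],
  [0, 0, 0, 0, 0, 0, 2],
  [0, 0, 0, 0, 0, 0, 3],
  [0, 0, 0, 0, 0, 0, 4],
  [0, 0, 0, 0, 0, 0, 4],
])

```text
time: 13.08
position: [0.5756, 0.1653, 0.1582]
tool_rot: [0.182, 0.682, 0.232, 0.67]
ft_force: [0.2, 0.2, 0.3]
grip_width: 0.0377
```

Call:
arm_command([
  [-0.8, 0, 0, 0, 0, 0, 4],
  [-1.5, 0, 0, 0, 0, 0, 4],
  [-2, 0, 0, 0, 0, 0, 4],
  [-2, 0, 0, 0, 0, 0, 4],
  [-2, 0, 0, 0, 0, 0, 4],
  [-2, 0, 0, 0, 0, 0, 4],
  [-1, 0, 0, 0, 0, 0, 4],
  [0, 0, 0, 0, 0, 0, 4],
  [0, 0, 0, 0, 0, 0, 4],
  [0, 0, 0, 0, 0, 0, 4],
])

```text
time: 14.32
position: [0.5802, 0.0971, 0.2592]
tool_rot: [0.182, 0.681, 0.231, 0.671]
ft_force: [-0.8, 0.9, 0.6]
grip_width: 0.0397
```

```bash
python3 - <<'E'
from h import *
state()
a=cam("wrist"); b=cam("side"); state()
cv2.imwrite("pics/f1.png",np.hstack([cv2.resize(a[0],(400,300)),cv2.resize(b[0][130:310,170:410],(400,300))]))
C=cloud(a[1],*a[2:]); H=R.from_euler('z',-YS).apply((C-S).reshape(-1,3)).reshape(C.shape)*1000
m=(np.abs(H[...,1])<28)&(np.abs(H[...,1])>6)&(np.abs(H[...,0])<14)&(H[...,2]>-10)&(H[...,2]<20)
print("bar",m.sum(),np.percentile(H[m],[3,50,97],axis=0).round(1))
m=(np.abs(H[...,1])<95)&(np.abs(H[...,1])>30)&(np.abs(H[...,0])<40)&(H[...,2]>-65)&(H[...,2]<-35)
print("edge",m.sum(),np.percentile(H[m],[3,50,97],axis=0).round(1))
for s in(-14,-6,2,10):
    g=(abs(H[...,0]-s)<2)&(np.abs(H[...,1])<3.5)&(H[...,2]>16)&(H[...,2]<58); print("gate z at x",s,g.sum(),np.percentile(H[g][:,2],95).round(1) if g.any() else '')
E
```

```text
t 14.32 p [0.5802 0.0971 0.2592] F [-0.76  0.86  0.63] w 0.0397
t 14.43 p [0.5802 0.0971 0.2591] F [-0.44 -0.14  0.23] w 0.0403
bar 295 [[ -3.6 -24.5  -7.6]
 [ -0.5 -14.4   3.3]
 [  2.   12.6   6.5]]
edge 893 [[ -5.7 -87.6 -48.8]
 [ -1.2 -49.9 -46.7]
 [  4.2  85.7 -45.1]]
gate z at x -14 41 26.0
gate z at x -6 57 32.6
gate z at x 2 60 37.4
gate z at x 10 67 44.1
```

View pics/f1.png

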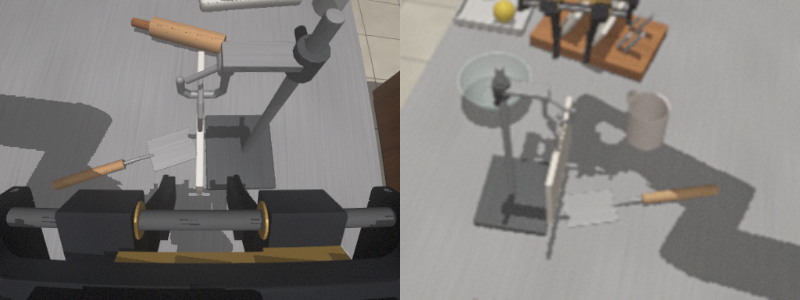

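Board hangs upright on the hook and the gate is shut. I'll back off further, let it settle, and check that it is still.

Call:
arm_command([
  [-1.5, 0, 0, 0, 0, 0, 4],
  [-1.5, 0, 0, 0, 0, 0, 4],
  [0, 0, 0, 0, 0, 0, 4],
  [0, 0, 0, 0, 0, 0, 4],
  [0, 0, 0, 0, 0, 0, 4],
  [0, 0, 0, 0, 0, 0, 4],
  [0, 0, 0, 0, 0, 0, 4],
  [0, 0, 0, 0, 0, 0, 4],
  [0, 0, 0, 0, 0, 0, 4],
  [0, 0, 0, 0, 0, 0, 4],
  [0, 0, 0, 0, 0, 0, 4],
  [0, 0, 0, 0, 0, 0, 4],
])

```text
time: 15.92
position: [0.5808, 0.0798, 0.2851]
tool_rot: [0.182, 0.681, 0.231, 0.67]
ft_force: [-0.3, 0.1, -0.4]
grip_width: 0.04
```

```bash
python3 - <<'E'
from h import *
for i in range(4):
    a=cam("side"); C=cloud(a[1],*a[2:]); H=R.from_euler('z',-YS).apply((C-S).reshape(-1,3)).reshape(C.shape)*1000
    m=(np.abs(H[...,1])<95)&(np.abs(H[...,0])<30)&(H[...,2]>-165)&(H[...,2]<-45)
    P=H[m]; lo=P[P[:,2]<-120]; hi=P[P[:,2]>-75]; print(m.sum(),np.median(hi,0).round(1),np.median(lo,0).round(1))
state()
workorder.hand_in(); state()
E
```

```text
446 [ -3.8  36.3 -48.4] [  -6.    38.3 -139.4]
446 [ -3.9  37.6 -48.1] [  -5.9   38.2 -139.9]
439 [ -3.9  36.4 -47.9] [  -5.9   40.2 -139.6]
433 [ -4.1  36.1 -48.1] [  -5.9   39.  -139. ]
t 16.12 p [0.5808 0.0798 0.2851] F [ 0.21 -0.46 -0.15] w 0.0401
the job is handed in; nothing more can be done
the job is handed in; nothing more can be done
```

I drew the loop board out of the rack's slot nearest the robot and passed its loop over the hook tip. I then pushed it down past the gate, lowered it onto the hook's bottom bar, let go and backed off. The job was handed in at about 16 s; no verdict is reported.

**Last checks, all passed:**
- **Loop position:** the underside of the loop's bar was about 1 mm from the seat before I let go. After letting go it was still within about 1 mm of the middle of the hook.
- **Gate:** it lies along its shut line, by depth along the rod and by eye.
- **Hanging:** the board is upright to about 0.02 rad, and its position did not change by more than noise over four side pictures.
- **Robot:** the gripper is open, well clear, and reads no contact force.
- **Forces:** the wrist readings I took between steps differed by only a few newtons as the gate opened, so nothing suggested forcing.
- **Other items:** by eye, the other boards and the kitchen things stayed in place. I did not re-measure them.

No check failed or disagreed. The first height of the hook, from the top camera, was about 3 mm low and was corrected from the close wrist view.

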